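# Clear down the cutting bed and set the die

### The job

Clear the cutting bed for the next run: put the finished pink eye pads from the green pad into the steel out-tray, snap the yellow sprung flap of the scrap bin fully open, wipe every white offcut off the green pad into the bin with the red-handled scraper block (never touch the offcuts with the gripper itself), and then snap the flap fully shut. Stand the scraper upright on its blue mat again, and set the die on the pad, cutting side down, centred inside the white corner marks and square to them. Leave everything else where it is.

Things in the scene. Friction and masses are not known exactly. Their poses are not given: they have to be found in the camera images.
- pad (a point): centre of the top of the green cutting pad, 70 mm above the table; its frame (z up) is that of the whole fixed cutting bed, bin and flap. Pad 210 mm (x) by 264 mm (y); steel rails 8 mm wide rise 12 mm above it along both x sides and the +y side; the -y side is open to the scrap bin, 4 mm beyond the edge. Four white corner marks outline 157 (x) x 117 mm round the centre
- bin (a point): centre of the floor (4 mm above the table) of the open-topped steel scrap bin fixed to the bed's -y side, 195 mm to -y of the pad's centre; axes as pad. Inside 222 mm (x) by 118 mm (y), 62 mm deep. Covered by the yellow flap when that is shut
- flap (a joint): angle (rad) of the yellow sprung flap, hinged along x on the bin's outer (-y) wall: 0 = shut, level with the pad over the bin; 1.66 = open stop, leaning 5 degrees outward past upright, away from the pad. An over-centre spring drives it away from about 0.85 rad: below that it springs shut, above that open. About 2 N at the bar moves it off either stop
- flap_hinge (a point): middle of the flap's hinge line, 70 mm above the table, 252 mm to -y of the pad's centre; axes as pad. The flap plate is 218 mm along x, 4 mm thick, and reaches 116 mm from the hinge
- flap_bar (a point): centre of the flap's dark round pull bar: 12 mm thick, 110 mm long, parallel to the hinge, on two end posts, open beneath. In the flap it is 94 mm from the hinge line and 42 mm above it (38 mm above the plate's top): 112 mm above the table when shut. It turns with the flap; open, it is on the outer side, about 50 mm to -y of the hinge and 90 mm above it
- scraper_mid (a point): centre, half-way up, of the scraper block, which stands upright: white foot 130 mm (its x) x 50 mm (its y) x 25 mm high, red grip above it 100 (x) x 28 mm (y), from 24 to 70 mm above the underside. This point is 35 mm above the underside; z up. 0.2 to 0.34 kg
- scraper_mat: blue mat, 170 x 130 x 4 mm, fixed, where the scraper stands at the start and is put back; origin at the centre of its underside on the table; x along the long side
- die_mid (a point): centre, half-way up, of the cutting die, lying cutting side down: dark oval steel rule with orange foam, 130 x 90 x 22 mm, below; plywood board 150 (its x) x 110 (its y) x 18 mm above it; on top a wooden grip bar 110 (x) x 26 (y) x 40 mm high. 80 mm high over all; this point is 40 mm above the underside, 20 mm below the middle of the grip. 0.45 to 0.7 kg
- die_mat: black rubber mat, 170 x 130 x 4 mm, fixed, where the die lies at the start; origin at the centre of its underside; x along the long side. Which of the two mats is on the left and which on the right varies
- slug0_mid (a point): centre, half-way up, of a loose white eye-hole offcut of stiff board lying on the green pad: 60 x 34 mm with rounded ends, 16 mm thick, about 22 g. Four to six are present
- slug1_mid (a point): centre, half-way up, of a loose white eye-hole offcut of stiff board lying on the green pad: 60 x 34 mm with rounded ends, 16 mm thick, about 22 g. Four to six are present
- slug2_mid (a point): centre, half-way up, of a loose white eye-hole offcut of stiff board lying on the green pad: 60 x 34 mm with rounded ends, 16 mm thick, about 22 g. Four to six are present
- slug3_mid (a point): centre, half-way up, of a loose white eye-hole offcut of stiff board lying on the green pad: 60 x 34 mm with rounded ends, 16 mm thick, about 22 g. Four to six are present
- slug4_mid (a point): centre, half-way up, of a loose white eye-hole offcut of stiff board lying on the green pad: 60 x 34 mm with rounded ends, 16 mm thick, about 22 g. Four to six are present
- slug5_mid (a point): centre, half-way up, of a loose white eye-hole offcut of stiff board lying on the green pad: 60 x 34 mm with rounded ends, 16 mm thick, about 22 g. Four to six are present
- piece0_mid (a point): centre, half-way up, of a finished pink eye pad of stiff board lying on the green pad: 46 mm (its x) x 70 mm (its y) with rounded ends, 18 mm thick, about 35 g. One or two are present
- piece1_mid (a point): centre, half-way up, of a finished pink eye pad of stiff board lying on the green pad: 46 mm (its x) x 70 mm (its y) with rounded ends, 18 mm thick, about 35 g. One or two are present
- out_tray: shallow steel tray for finished pieces, fixed: 140 (x) x 110 mm (y) outside, walls 4 mm thick, 14 mm high, floor 4 mm thick; origin at the centre of its underside on the table
- spray: bystander, to be left alone: clear bottle with a blue cap, 170 mm high
- tape: bystander, to be left alone: roll of amber tape lying flat, 110 mm across, 24 mm high
- driver: bystander, to be left alone: screwdriver, 180 mm
- cup: bystander, to be left alone: steel cup, 90 mm across, 100 mm high
- rule_block: bystander, to be left alone: steel bar, 120 x 30 x 20 mm

How it is judged (in metres and radians):
On the way, in this order (a step that is already met when the one before it is completed fails the run):
1. the flap has sprung to its open stop (value of joint flap above 1.55 rad), for 0.3 s.
2. the scraper, held in the gripper, stands on the pad with the flap open (x of scraper_mid in the frame of pad between -0.105 and 0.105 m and y of scraper_mid in the frame of pad between -0.15 and 0.132 m and z of scraper_mid in the frame of pad between 0.025 and 0.043 m and angle between scraper_mid's own z axis and vertical below 0.2 rad and contact force between the fingers and scraper above 2 N and value of joint flap above 1.55 rad), for 0.1 s.
3. all the offcuts lie in the scrap bin, the flap still open (x of slug0_mid in the frame of bin between -0.113 and 0.113 m and y of slug0_mid in the frame of bin between -0.061 and 0.061 m and z of each of slug0_mid, slug1_mid, slug2_mid, slug3_mid, slug4_mid, slug5_mid in the frame of bin below 0.062 m and x of slug1_mid in the frame of bin between -0.113 and 0.113 m and y of slug1_mid in the frame of bin between -0.061 and 0.061 m and x of slug2_mid in the frame of bin between -0.113 and 0.113 m and y of slug2_mid in the frame of bin between -0.061 and 0.061 m and x of slug3_mid in the frame of bin between -0.113 and 0.113 m and y of slug3_mid in the frame of bin between -0.061 and 0.061 m and x of slug4_mid in the frame of bin between -0.113 and 0.113 m and y of slug4_mid in the frame of bin between -0.061 and 0.061 m and x of slug5_mid in the frame of bin between -0.113 and 0.113 m and y of slug5_mid in the frame of bin between -0.061 and 0.061 m and value of joint flap above 1.5 rad), for 0.3 s.
4. the flap has sprung shut (value of joint flap below 0.06 rad), for 0.3 s.
At the end, for the whole second after the job is handed in: Flap shut (below 0.06 rad), pink pads in the tray, offcuts in the bin, scraper upright on its blue mat (within 65 mm of its centre), die flat on the pad, within 20 mm of its centre and 0.14 rad of its x direction (either way round), all released and at rest (value of joint flap below 0.06 rad and x of slug0_mid in the frame of bin between -0.113 and 0.113 m and y of slug0_mid in the frame of bin between -0.061 and 0.061 m and z of each of slug0_mid, slug1_mid, slug2_mid, slug3_mid, slug4_mid, slug5_mid in the frame of bin below 0.062 m and x of slug1_mid in the frame of bin between -0.113 and 0.113 m and y of slug1_mid in the frame of bin between -0.061 and 0.061 m and x of slug2_mid in the frame of bin between -0.113 and 0.113 m and y of slug2_mid in the frame of bin between -0.061 and 0.061 m and x of slug3_mid in the frame of bin between -0.113 and 0.113 m and y of slug3_mid in the frame of bin between -0.061 and 0.061 m and x of slug4_mid in the frame of bin between -0.113 and 0.113 m and y of slug4_mid in the frame of bin between -0.061 and 0.061 m and x of slug5_mid in the frame of bin between -0.113 and 0.113 m and y of slug5_mid in the frame of bin between -0.061 and 0.061 m and x of piece0_mid in the frame of out_tray between -0.066 and 0.066 m and y of piece0_mid in the frame of out_tray between -0.051 and 0.051 m and height (world z) of each of piece0_mid, piece1_mid below 0.045 m and linear speed of each of piece0, piece1, scraper, die below 0.02 m/s and x of piece1_mid in the frame of out_tray between -0.066 and 0.066 m and y of piece1_mid in the frame of out_tray between -0.051 and 0.051 m and horizontal distance between scraper_mid and scraper_mat below 0.065 m and height (world z) of scraper_mid below 0.046 m and angle between scraper_mid's own z axis and vertical below 0.1 rad and horizontal distance between die_mid and pad below 0.02 m and z of die_mid in the frame of pad between 0.034 and 0.046 m and angle between die_mid's own z axis and vertical below 0.08 rad and angle between the x axis of die_mid and the x axis of pad, either way round below 0.14 rad); the robot touches nothing.
It fails at once if the gripper itself pushes or grips an offcut (over 1 N) (contact force between the fingers and slug0 above 1 N or contact force between the fingers and slug1 above 1 N or contact force between the fingers and slug2 above 1 N or contact force between the fingers and slug3 above 1 N or contact force between the fingers and slug4 above 1 N or contact force between the fingers and slug5 above 1 N).
It fails at once if a bystander is shifted by more than 30 mm (distance of any of spray, tape, driver, cup, rule_block from where it was at the start of the episode above 0.03 m).
Of slug0, slug1, slug2, slug3, slug4, slug5 only 4 to 6 are there at a start; the rules pass over those that are not, and their reading is None.
Of piece0, piece1 only 1 to 2 are there at a start; the rules pass over those that are not, and their reading is None.
At some moment in a run one of scraper, die may be knocked a few centimetres aside while the robot is not near it.
Once in a run the grip may slacken for a moment while it holds something.
It also fails if it takes over 210 s, if anything falls off the work surface, if the arm or the gripper's body presses on something with over 40 N, if the wrist force passes 120 N, or if a joint passes its speed limit or range.

### The arm

A 6-joint arm with a two-finger parallel gripper is mounted at the origin on the work surface. World frame = base frame: x ahead of the robot, y to its left, z up, the work surface at z = 0. Lengths are in m, angles in degrees, forces in N, time in s.
With the tool pointing down it reaches from about 0.35 to 0.875 m from the base axis. Payload 4.2 kg.
Tool frame: the origin (TCP) lies on the centre line of the jaws, within the pads' length; the fingertips stand 19 mm ahead of it and the grasp point (between the pads) is the TCP; z points along the fingers, y is the line along which they close (so a half turn about z gives the same grasp; the last joint's range is limited). The gripper opens to 85 mm and grips with 20 to 120 N. Pads are 22 mm wide; open, the fingers measure 114 mm over their backs; the gripper's body (76 mm by 85 mm) begins 54 mm behind the grasp point. The pads swing forward as they close: fully open they stand 13 mm farther back than shut.
Start: joints at [-50.615, 22.042, 0.453, 0, -68.411, -14.817], TCP at [0.26, -0.568, 0.25] pointing down, gripper open.
Joint ranges: [-179.83, 179.83], [-69.29, 118.12], [-61.27, 80.66], [-181.25, 117.63], [-171.15, -9.14], [-177.46, 177.46]. Speed limits (degrees/s): [159.86, 159.86, 180, 180, 180, 180].

### API

Orientations are given as a 3x3 rotation matrix whose columns are the frame's x, y, z axes.
In Python, from plant import readout, eyes, bot, models gives the robot as it stands.
- The arm moves only by the tool move_arm, never from a script. Its argument "targets" is a list of rows, each a list of 7 numbers: the shift along the tool's x, y, z in mm, then the turn, a rotation vector about the tool's x, y, z in degrees, then the gripper's target within -1 to 1 (shut at 1, half-way at 0, fully open at -1). In form: [[dx, dy, dz, wx, wy, wz, fingers], ...]. A call has 1 to 12 rows; each row is the pose to reach, as a shift and turn from the pose commanded when the call began, along the tool's axes at that moment; what a row does not reach only later rows make up. A row lasts 1/12 s, in which the tool goes at most 41.7 mm and 7.16 degrees, less where a joint would pass 70% of its speed; a pose out of reach is approached as far as the arm can. A call with a gripper value outside its range is refused whole. The fingers move at their own pace and stop on an object; "grip_force" is the grip in N (left out, the last holds). Time passes only in rows, so rows that repeat a pose let the fingers close. It gives the time, the measured TCP pose, the force, the opening and the grip force at its end, in the units of the state.
- readout.state(): the state, without advancing time (a new reading comes with each control period).
- eyes.read_camera(name): name is "side" or "top"; returns (picture, depth): 384x512x3 uint8, blue, green, red; 384x512 float32, m along the optical axis (not along the pixel's ray), 0 where there is no reading.
- eyes.get_calibration(name): a dict with "fov_y" (degrees; the focal length in pixels is half the picture's height over the tangent of half this angle, whatever the lens; pixels are square), "cx", "cy" (the principal point, pixels), "R" (3x3) and "t" (3): a world point X has camera coordinates R X + t. Camera axes: x right, y down, z forward; pixel columns grow to the right and rows downward; lengths in m; the calibration is good to about 2 mm. A picture is of the moment at which its call begins. get_calibration takes no time and is no camera call.
- bot.hand_in(): hands the job in; it is judged then, once.
Trained networks look in the newest picture that a camera, given by its name, has taken for a name from the list of things; names that differ only in an ending like _2 or _b are one class to them, and where a whole thing is asked for, a point or a joint stands for the part that bears it (a point fixed in the world has none). Each returns a list of dicts, best first, with "p" (0 to 1); they miss things now and then, are a little off and sometimes report something else, mostly with a low value. They report only what shows in the picture. A call takes as long as a camera call.
- models.recognise(camera, name): "location" ([row, column] in pixels, amid what is visible of it).
The state is a dict: "t": time; "joint_pos": joint angles; "qd": joint speeds; "effort": joint torques, N m; "eef_pos": TCP position; "tcp_rot": TCP orientation; "ft_force": force on the tool from outside, world axes, zero at the start; "wrist_torque": the same for the moment, N m; "opening": finger opening in m; "grasp_force": force on a finger pad.
Only numpy, scipy, OpenCV 4.12 (cv2) and the standard library are available. Lean on these libraries where they do the work, as an engineer would, in place of code of your own. Each camera call takes 0.05 s, during which the arm holds its last target. There are 200 camera calls.

## Working session

There is one attempt and no reset: what is moved stays moved. The work goes in short steps, Python scripts to look and compute and a tool call to move; the robot and the scene stay as the last step left them, time stands still between calls to the robot, and variables do not carry over. Pictures are saved under pics/ and viewed, at most 14 in all, crops included, and the job is handed in when it is done.

Besides the shell and the picture viewer there is one more tool, called after "Request:" by a JSON object that holds its "method" and its "body". move_arm: Moves the arm, as the interface text tells. Its arguments: {"type":"object","properties":{"targets":{"type":"array","items":{"type":"array","items":{"type":"number"}}},"grip_force":{"type":"number"}},"required":["targets"]}

```bash
ls; mkdir -p pics; cat > h.py <<'E'
import numpy as np, cv2
from plant import readout, eyes, bot, models
def cal(n):
    c=eyes.get_calibration(n); f=192/np.tan(np.radians(c["fov_y"])/2)
    return f,c["cx"],c["cy"],np.array(c["R"]),np.array(c["t"])
def ray(n,r,c):
    f,cx,cy,R,t=cal(n); d=R.T@np.array([(c-cx)/f,(r-cy)/f,1]); return -R.T@t,d
def atz(n,r,c,z):
    o,d=ray(n,r,c); return o+d*(z-o[2])/d[2]
def proj(n,X):
    f,cx,cy,R,t=cal(n); p=R@np.array(X)+t; return p[1]/p[2]*f+cy,p[0]/p[2]*f+cx
def cloud(n,D):
    f,cx,cy,R,t=cal(n); v,u=np.mgrid[:384,:512]
    P=np.stack([(u-cx)/f*D,(v-cy)/f*D,D],-1); W=(P-t)@R; W[D==0]=np.nan; return W
E
python3 - <<'E'
from h import *
for n in("top","side"):
    im,D=eyes.read_camera(n); cv2.imwrite(f"pics/{n}0.png",im); np.save(n+"0.npy",D); c=eyes.get_calibration(n); print(n,c["fov_y"],-np.array(c["R"]).T@c["t"])
    W=cloud(n,D)
    for k in["slug0_mid","piece0_mid","scraper_mid","die_mid","flap_bar","out_tray","scraper_mat","die_mat","spray","tape","driver","cup","rule_block"]:
        print(k,[(round(q["p"],2),[int(x) for x in q["location"]],np.round(W[int(q["location"][0]),int(q["location"][1])],3).tolist()) for q in models.recognise(n,k) if q["p"]>.3])
print(readout.state())
E
```

```text
pics
top 49.236317639560106 [ 0.35199346 -0.00616633  1.26590362]
slug0_mid [(0.53, [227, 251], [0.454, 0.01, 0.084])]
piece0_mid [(0.67, [221, 185], [0.474, 0.195, 0.092]), (0.59, [205, 289], [0.515, -0.1, 0.076])]
scraper_mid [(0.59, [229, 379], [0.444, -0.362, 0.046])]
die_mid [(0.62, [234, 115], [0.443, 0.398, 0.068])]
flap_bar [(0.78, [203, 290], [0.521, -0.103, 0.075]), (0.68, [228, 251], [0.451, 0.01, 0.086])]
out_tray [(0.91, [171, 151], [0.639, 0.316, 0.003])]
scraper_mat [(0.63, [230, 372], [0.443, -0.349, 0.019]), (0.49, [172, 152], [0.635, 0.312, 0.008])]
die_mat [(0.64, [246, 136], [0.411, 0.356, 0.003])]
spray [(0.78, [134, 178], [0.723, 0.215, 0.106]), (0.6, [260, 303], [0.359, -0.139, 0.024])]
tape [(0.84, [115, 230], [0.814, 0.072, 0.006])]
driver [(0.51, [262, 305], [0.354, -0.145, 0.023])]
cup [(0.93, [157, 359], [0.671, -0.327, 0.005]), (0.47, [229, 378], [0.445, -0.361, 0.039])]
rule_block [(0.68, [126, 283], [0.771, -0.093, 0.02]), (0.49, [203, 288], [0.521, -0.097, 0.078])]
side 54.50882843923896 [0.23802432 0.90808026 0.85191659]
slug0_mid [(0.55, [198, 289], 
[... 884 characters left out ...]
,
       -6.84109527e+01, -1.48159352e+01]), 'qd': array([-0.02555064, -0.01102744, -0.12139891,  0.01293066, -0.05883293,
       -0.09029101]), 'effort': array([-4.62350799e-04, -3.92085099e+01,  1.88615602e+01,  4.19066057e+00,
       -3.27477028e-04,  2.24597454e-05]), 'eef_pos': array([ 0.25985335, -0.5683944 ,  0.25029184]), 'tcp_rot': array([[-9.09465535e-01, -4.15779313e-01, -5.31406754e-05],
       [-4.15779315e-01,  9.09465536e-01,  1.99559190e-05],
       [ 4.00323546e-05,  4.02440141e-05, -9.99999998e-01]]), 'ft_force': array([-1.14605859, -0.81828198, -0.72055639]), 'wrist_torque': array([ 0.01620287, -0.0362432 , -0.04260173]), 'grasp_force': 0.0, 'opening': 0.08548479603938026}
```

```bash
python3 - <<'E'
import cv2
a=cv2.imread("pics/top0.png")[90:300,70:430]; cv2.imwrite("pics/a.png",cv2.resize(a,None,fx=2.2,fy=2.2,interpolation=2))
a=cv2.imread("pics/side0.png")[110:390,130:430]; cv2.imwrite("pics/b.png",cv2.resize(a,None,fx=2.1,fy=2.1,interpolation=2))
E
```

```text
(no output)
```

View pics/a.png

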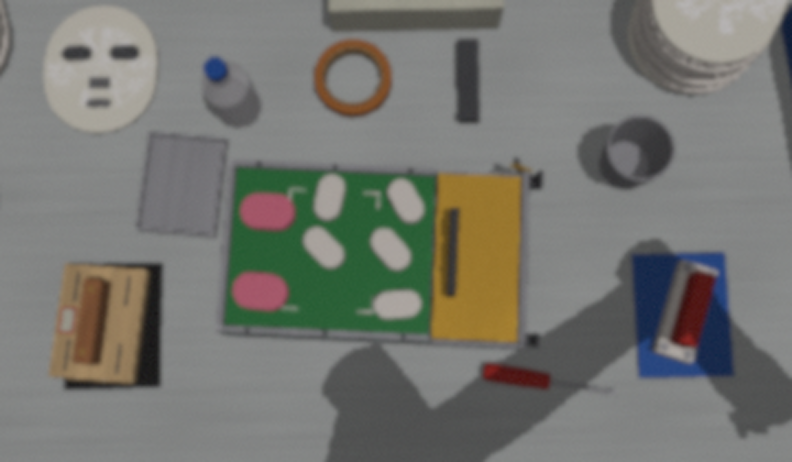

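View pics/b.png

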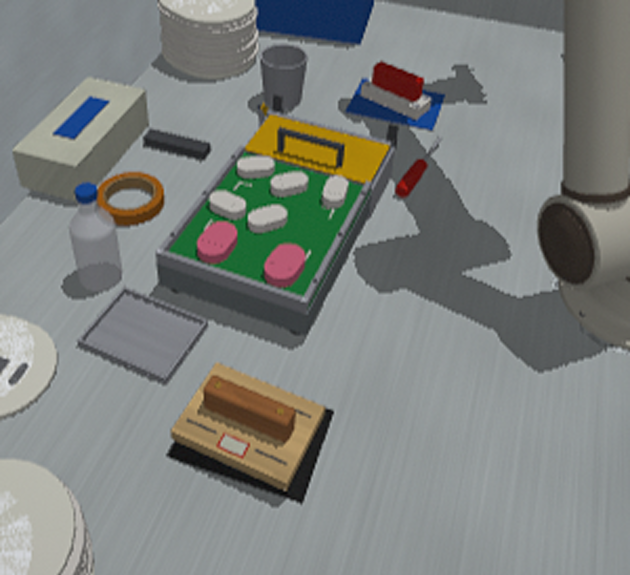

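```bash
cat >> h.py <<'E'
def masks(im):
    H=cv2.cvtColor(im,cv2.COLOR_BGR2HSV).astype(int); h,s,v=H[...,0],H[...,1],H[...,2]
    return dict(green=(h>45)&(h<85)&(s>100),yellow=(h>18)&(h<30)&(s>150),pink=((h>165)|(h<6))&(s>70)&(s<170)&(v>140),
      red=((h>170)|(h<6))&(s>180),white=(s<40)&(v>170),blue=(h>100)&(h<125)&(s>140),wood=(h>8)&(h<20)&(s>70)&(s<150)&(v>120),grip=(h>5)&(h<17)&(s>120))
def rects(n,m,W,zlo,zhi,box,amin=30):
    """min area rects on world xy of mask pixels with depth z in zlo..zhi; pixels reprojected at median z"""
    x,y,z=W[...,0],W[...,1],W[...,2]
    g=m&(z>zlo)&(z<zhi)&(x>box[0])&(x<box[1])&(y>box[2])&(y<box[3])
    k,L,st,_=cv2.connectedComponentsWithStats(g.astype(np.uint8),connectivity=4); out=[]
    for i in range(1,k):
        if st[i,4]<amin: continue
        P=W[L==i]; zz=np.median(P[:,2]); rc=np.argwhere(L==i)
        Q=np.array([atz(n,r,c,zz)[:2] for r,c in rc])
        R=cv2.minAreaRect((Q*1000).astype(np.float32))
        (w,h),a=R[1],R[2]
        if w<h: w,h,a=h,w,a+90
        out.append((np.round(R[0]).tolist(),round(w),round(h),round((a+90)%180-90,1),round(zz*1000),np.round(Q.mean(0)*1000).tolist(),int(st[i,4])))
    return out
E
python3 - <<'E'
from h import *
for n in("top","side"):
    im=cv2.imread(f"pics/{n}0.png"); W=cloud(n,np.load(n+"0.npy")); M=masks(im); print(n)
    B=(.3,.7,-.25,.3)
    for k,zl,zh,b in[("green",.05,.085,B),("yellow",.05,.085,B),("pink",.08,.1,B),("white",.079,.1,B),("red",.055,.1,(.3,.6,-.5,-.2)),("white",.02,.04,(.3,.6,-.5,-.2)),("blue",-.01,.02,(.3,.6,-.5,-.2)),("wood",.035,.06,(.3,.6,.25,.6)),("grip",.07,.1,(.3,.6,.25,.6))]:
        print(k); [print("  ",*q) for q in rects(n,M[k],W,zl,zh,b)]
    x,y,z=np.moveaxis(W,-1,0); B=(x>.56)&(x<.72)&(y>.23)&(y<.4); print("tray"); [print("  ",*q) for q in rects(n,B,W,.009,.03,(.5,.8,.2,.45))]
    [print("  bar",*q) for q in rects(n,x>0,W,.1,.13,(.42,.62,-.12,0))]
    print(np.unique(W[...,2][(x>.65)&(x<.68)&(y<-.15)&(y>-.25)].round(3)))
E
```

```text
top
greenTraceback (most recent call last):
  File "<stdin>", line 6, in <module>
  File "h.py", line 27, in rects
    Q=np.array([atz(n,r,c,zz)[:2] for r,c in rc])
                ~~~^^^^^^^^^^
  File "h.py", line 9, in atz
    o,d=ray(n,r,c); return o+d*(z-o[2])/d[2]
        ~~~^^^^^^^
  File "h.py", line 7, in ray
    f,cx,cy,R,t=cal(n); d=R.T@np.array([(c-cx)/f,(r-cy)/f,1]); return -R.T@t,d
                ~~~^^^
  File "h.py", line 4, in cal
    c=eyes.get_calibration(n); f=192/np.tan(np.radians(c["fov_y"])/2)
ValueError: time passes only in moves, steps and waits
```

```bash
python3 - <<'E'
import pickle
from plant import eyes
c={n:eyes.get_calibration(n) for n in("top","side")}; pickle.dump(c,open("cal.pkl","wb")); print(c["top"].keys())
E
sed -i 's/c=eyes.get_calibration(n); f=/c=CAL[n]; f=/; 1a import pickle; CAL=pickle.load(open("cal.pkl","rb"))' h.py
cat > seg.py <<'E'
from h import *
import sys
def run(s,names=("top","side")):
  for n in names:
    im=cv2.imread(f"pics/{n}{s}.png"); W=cloud(n,np.load(f"{n}{s}.npy")); M=masks(im); print(n)
    B=(.3,.7,-.25,.3)
    for k,zl,zh,b in[("green",.05,.085,B),("yellow",.05,.085,B),("pink",-.01,.12,(.3,.75,-.25,.45)),("white",.079,.1,B),("red",.055,.1,(.3,.6,-.5,-.2)),("white",.02,.04,(.3,.6,-.5,-.2)),("blue",-.01,.02,(.3,.6,-.5,-.2)),("wood",.035,.06,(.3,.6,.25,.6)),("grip",.07,.1,(.3,.6,.25,.6))]:
        print(k); [print("  ",*q) for q in rects(n,M[k],W,zl,zh,b)]
    x,y,z=np.moveaxis(W,-1,0); B=(x>.56)&(x<.72)&(y>.23)&(y<.4); print("tray"); [print("  ",*q) for q in rects(n,B,W,.009,.03,(.5,.8,.2,.45))]
    [print("  bar",*q) for q in rects(n,x>0,W,.1,.13,(.42,.62,-.12,0))]
if __name__=="__main__": run(sys.argv[1])
E
python3 seg.py 0
```

```text
dict_keys(['fov_y', 'cx', 'cy', 'R', 't'])
top
green
   [526.0, 98.0] 260 204 86.4 71 [519.0, 97.0] 3685
yellow
   [512.0, -91.0] 212 108 -3.8 75 [510.0, -94.0] 2532
pink
   [575.0, 180.0] 63 38 88.9 89 [575.0, 179.0] 283
   [471.0, 187.0] 62 39 88.9 89 [471.0, 188.0] 302
white
   [451.0, 7.0] 34 17 88.9 87 [450.0, 5.0] 51
red
   [438.0, -370.0] 89 27 -19.0 75 [437.0, -369.0] 226
white
blue
   [436.0, -375.0] 162 122 -0.3 5 [431.0, -371.0] 1172
wood
   [439.0, 408.0] 148 107 -5.6 45 [436.0, 402.0] 1262
grip
   [438.0, 406.0] 105 29 -4.0 85 [438.0, 406.0] 359
tray
   [634.0, 311.0] 136 111 -6.1 14 [661.0, 293.0] 161
   [607.0, 367.0] 75 7 -4.5 15 [606.0, 367.0] 48
   [565.0, 318.0] 85 6 85.5 14 [565.0, 322.0] 44
  bar [515.0, -58.0] 110 12 -3.7 118 [515.0, -58.0] 169
side
green
   [527.0, 92.0] 250 206 86.4 69 [502.0, 97.0] 1697
   [611.0, 153.0] 115 47 85.9 69 [619.0, 161.0] 243
yellow
   [513.0, -92.0] 218 110 -3.6 73 [508.0, -89.0] 1017
pink
   [576.0, 180.0] 68 45 78.5 87 [576.0, 180.0] 217
   [472.0, 189.0] 69 46 83.2 87 [472.0, 188.0] 238
white
   [588.0, -1.0] 53 27 21.0 85 [588.0, -2.0] 82
   [525.0, 19.0] 55 29 38.1 85 [523.0, 18.0] 86
   [452.0, 11.0] 52 32 -86.0 85 [452.0, 12.0] 94
   [593.0, 98.0] 56 28 -15.6 85 [594.0, 97.0] 100
   [529.0, 106.0] 55 29 47.0 85 [528.0, 105.0] 107
red
   [438.0, -362.0] 109 49 -19.1 70 [438.0, -363.0] 159
white
blue
   [437.0, -376.0] 168 126 -0.5 3 [431.0, -351.0] 320
wood
   [438.0, 409.0] 149 109 -5.6 43 [430.0, 415.0] 1251
grip
   [437.0, 413.0] 112 33 -6.1 82 [435.0, 413.0] 503
tray
   [714.0, 242.0] 35 19 69.8 19 [714.0, 244.0] 34
   [602.0, 232.0] 84 13 -4.1 23 [602.0, 233.0] 76
   [630.0, 313.0] 143 112 -6.4 12 [642.0, 340.0] 195
   [620.0, 260.0] 119 7 -6.1 12 [620.0, 260.0] 69
  bar [514.0, -51.0] 114 30 -5.7 114 [514.0, -55.0] 128
```

```bash
cat > go.py <<'E'
import sys
from h import *
from scipy.spatial.transform import Rotation as Ro
# usage: go.py frame yaw x y z ... mm ; frame w=world p=pad t=tray ; yaw of tool-y in that frame (deg)
F=dict(w=(0,0,0),p=(526,100,-3.7),t=(632,312,-5.5))
def go(fr,yaw,*pts):
    s=readout.state(); R=np.array(s["tcp_rot"]); p=np.array(s["eef_pos"])*1000
    ox,oy,a=F[fr]; ya=np.radians(yaw+a); y=np.array([np.cos(ya),np.sin(ya),0]); z=np.array([0,0,-1.]); G=np.c_[np.cross(y,z),y,z]
    w=Ro.from_matrix(R.T@G).as_rotvec(degrees=True); ca,sa=np.cos(np.radians(a)),np.sin(np.radians(a))
    print("at",p.round(1),"open",round(s["opening"]*1000,1),"f",np.round(s["ft_force"],1),"t",round(s["t"],1),"q6",round(s["joint_pos"][5]))
    for q in pts:
        X=np.array([ox+ca*q[0]-sa*q[1],oy+sa*q[0]+ca*q[1],q[2]]); print(q,"->",(R.T@(X-p)).round(1),w.round(1))
if __name__=="__main__":
    v=[float(x) for x in sys.argv[2:]]; go(sys.argv[1],v[0],*[v[i:i+3] for i in range(1,len(v),3)])
E
python3 go.py w 176.3 575 180 250
```

```text
at [ 259.9 -568.4  250.3] open 85.5 f [-1.1 -0.8 -0.7] t 1.4 q6 -15
[575.0, 180.0, 250.0] -> [-5.978e+02  5.496e+02  3.000e-01] [  0.   -0.  -61.7]
```

Request:
{"method": "move_arm", "body": {"targets": [[-598,550,0,0,0,-61.7,-0.35],[-598,550,0,0,0,-61.7,-0.35],[-598,550,0,0,0,-61.7,-0.35],[-598,550,0,0,0,-61.7,-0.35],[-598,550,0,0,0,-61.7,-0.35],[-598,550,0,0,0,-61.7,-0.35],[-598,550,0,0,0,-61.7,-0.35],[-598,550,0,0,0,-61.7,-0.35],[-598,550,0,0,0,-61.7,-0.35],[-598,550,0,0,0,-61.7,-0.35],[-598,550,0,0,0,-61.7,-0.35],[-598,550,0,0,0,-61.7,-0.35]], "grip_force": 30}}

```text
t: 2.4
eef_pos: [0.4542, -0.1055, 0.2508]
tcp_rot: [[-0.065, -0.998, 0.001], [-0.998, 0.065, 0.0], [-0.0, -0.001, -1.0]]
ft_force: [1.8, 0.1, 0.8]
opening: 0.0578
grasp_force: 0.0
```

```bash
python3 go.py w 176.3 575 180 250 575 180 120
```

```text
at [ 454.2 -105.5  250.8] open 57.8 f [1.8 0.1 0.8] t 2.4 q6 -11
[575.0, 180.0, 250.0] -> [-292.7 -102.1    1. ] [-0.1  0.  -0. ]
[575.0, 180.0, 120.0] -> [-292.7 -101.9  131. ] [-0.1  0.  -0. ]
```

Request:
{"method": "move_arm", "body": {"targets": [[-293,-102,1,0,0,0,-0.35],[-293,-102,1,0,0,0,-0.35],[-293,-102,1,0,0,0,-0.35],[-293,-102,1,0,0,0,-0.35],[-293,-102,1,0,0,0,-0.35],[-293,-102,1,0,0,0,-0.35],[-293,-102,1,0,0,0,-0.35],[-293,-102,1,0,0,0,-0.35],[-293,-102,100,0,0,0,-0.35],[-293,-102,131,0,0,0,-0.35],[-293,-102,131,0,0,0,-0.35],[-293,-102,131,0,0,0,-0.35]]}}

```text
t: 3.4
eef_pos: [0.5699, 0.1762, 0.1115]
tcp_rot: [[-0.067, -0.998, -0.014], [-0.998, 0.067, -0.006], [0.007, 0.014, -1.0]]
ft_force: [-0.4, -0.9, -1.3]
opening: 0.0582
grasp_force: 0.0
```

```bash
python3 - <<'E'
from h import *
for n in("top","side"):
    im,D=eyes.read_camera(n); cv2.imwrite(f"pics/{n}1.png",im); np.save(n+"1.npy",D)
    r,c=map(int,proj(n,[.575,.18,.1])); r=min(max(r,60),320)
    globals()[n]=cv2.resize(im[r-60:r+60,c-60:c+60],None,fx=3.3,fy=3.3,interpolation=2)
cv2.imwrite("pics/c.png",np.hstack([top,side]))
E
python3 go.py w 176.3 575 180 91
```

```text
at [574.2 177.7 118.1] open 57.4 f [ 0.4 -0.1  0.5] t 3.5 q6 -36
[575.0, 180.0, 91.0] -> [-2.5 -0.7 27.1] [ 0.2 -0.2 -0. ]
```

View pics/c.png

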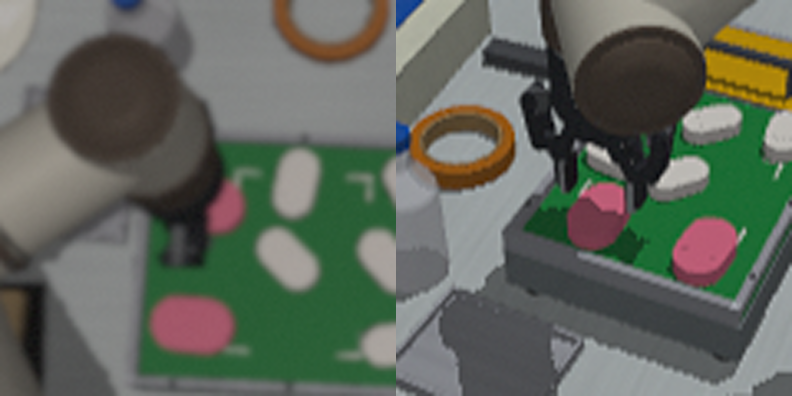

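The jaws straddle the pink piece (side crop about 565 to 640, row 185). I'll go down, grip and lift.

Request:
{"method": "move_arm", "body": {"targets": [[-1,-1,10,0,0,0,-0.35],[-1,-1,20,0,0,0,-0.35],[-1,-1,29,0,0,0,-0.35],[-1,-1,29,0,0,0,-0.35],[-1,-1,29,0,0,0,1],[-1,-1,29,0,0,0,1],[-1,-1,29,0,0,0,1],[-1,-1,29,0,0,0,1],[-1,-1,10,0,0,0,1],[-1,-1,-10,0,0,0,1],[-1,-1,-30,0,0,0,1],[-1,-1,-30,0,0,0,1]], "grip_force": 30}}

```text
t: 4.5
eef_pos: [0.5782, 0.1802, 0.1541]
tcp_rot: [[-0.064, -0.998, 0.008], [-0.998, 0.064, 0.003], [-0.004, -0.008, -1.0]]
ft_force: [0.9, 0.0, 0.6]
opening: 0.0456
grasp_force: 31.1
```

```bash
python3 go.py t 180 -32 0 150 -32 0 40
```

```text
at [578.2 180.2 154.1] open 45.6 f [0.9 0.  0.6] t 4.5 q6 -36
[-32.0, 0.0, 150.0] -> [-136.   -13.2    4.7] [-0.5  0.2  1.8]
[-32.0, 0.0, 40.0] -> [-135.5  -12.3  114.7] [-0.5  0.2  1.8]
```

Request:
{"method": "move_arm", "body": {"targets": [[-40,-4,3,0,0,1.8,1],[-80,-8,3,0,0,1.8,1],[-120,-12,3,0,0,1.8,1],[-136,-13,3,0,0,1.8,1],[-136,-13,40,0,0,1.8,1],[-136,-13,80,0,0,1.8,1],[-136,-13,105,0,0,1.8,1],[-136,-13,115,0,0,1.8,1],[-136,-13,115,0,0,1.8,1],[-136,-13,115,0,0,1.8,1]]}}

```text
t: 5.33
eef_pos: [0.5982, 0.3142, 0.0348]
tcp_rot: [[-0.096, -0.995, 0.001], [-0.995, 0.096, -0.0], [-0.0, -0.001, -1.0]]
ft_force: [0.2, 0.0, 0.4]
opening: 0.0452
grasp_force: 31.1
```

```bash
python3 go.py t 180 -32 0 38 -32 0 160; python3 go.py w 176.3 471.5 188 150
```

```text
at [598.2 314.2  34.8] open 45.2 f [0.2 0.  0.4] t 5.3 q6 -47
[-32.0, 0.0, 38.0] -> [-1.  -1.8 -3.2] [-0.1  0.  -0. ]
[-32.0, 0.0, 160.0] -> [  -1.1   -1.9 -125.2] [-0.1  0.  -0. ]
at [598.2 314.2  34.8] open 45.2 f [0.2 0.  0.4] t 5.3 q6 -47
[471.5, 188.0, 150.0] -> [ 137.8  113.9 -115.3] [-0.1  0.  -1.8]
```

Request:
{"method": "move_arm", "body": {"targets": [[0,0,0,0,0,0,-0.3],[0,0,0,0,0,0,-0.3],[0,0,0,0,0,0,-0.3],[0,0,-40,0,0,0,-0.3],[0,0,-80,0,0,0,-0.35],[0,0,-115,0,0,0,-0.35],[30,25,-115,0,0,-1.8,-0.35],[60,50,-115,0,0,-1.8,-0.35],[90,75,-115,0,0,-1.8,-0.35],[120,100,-115,0,0,-1.8,-0.35],[138,114,-115,0,0,-1.8,-0.35],[138,114,-115,0,0,-1.8,-0.35]]}}

```text
t: 6.33
eef_pos: [0.4672, 0.1843, 0.1506]
tcp_rot: [[-0.067, -0.998, -0.001], [-0.998, 0.067, 0.0], [-0.0, 0.001, -1.0]]
ft_force: [-0.7, 0.1, 0.3]
opening: 0.0579
grasp_force: 0.0
```

```bash
python3 go.py w 176.3 472 188 91
```

```text
at [467.2 184.3 150.6] open 57.9 f [-0.7  0.1  0.3] t 6.3 q6 -44
[472.0, 188.0, 91.0] -> [-4.  -4.6 59.6] [ 0.1  0.  -0.1]
```

Request:
{"method": "move_arm", "body": {"targets": [[0,0,25,0,0,0,-0.35],[0,0,45,0,0,0,-0.35],[0,0,59,0,0,0,-0.35],[0,0,59,0,0,0,-0.35],[0,0,59,0,0,0,1],[0,0,59,0,0,0,1],[0,0,59,0,0,0,1],[0,0,59,0,0,0,1],[0,0,40,0,0,0,1],[0,0,20,0,0,0,1],[0,0,0,0,0,0,1],[0,0,0,0,0,0,1]], "grip_force": 30}}

```text
t: 7.33
eef_pos: [0.4732, 0.1892, 0.1539]
tcp_rot: [[-0.064, -0.998, 0.008], [-0.998, 0.064, 0.005], [-0.006, -0.008, -1.0]]
ft_force: [0.3, 0.5, 0.8]
opening: 0.0456
grasp_force: 30.6
```

```bash
python3 go.py t 180 34 0 150 34 0 38
```

```text
at [473.2 189.2 153.9] open 45.6 f [0.3 0.5 0.8] t 7.3 q6 -44
[34.0, 0.0, 150.0] -> [-131.6 -184.6    6.1] [-0.4  0.3  1.8]
[34.0, 0.0, 38.0] -> [-131.  -183.7  118.1] [-0.4  0.3  1.8]
```

Request:
{"method": "move_arm", "body": {"targets": [[-25,-35,0,0,0,1.8,1],[-48,-67,0,0,0,1.8,1],[-70,-99,0,0,0,1.8,1],[-93,-131,0,0,0,1.8,1],[-116,-163,0,0,0,1.8,1],[-132,-185,0,0,0,1.8,1],[-132,-185,30,0,0,1.8,1],[-132,-185,65,0,0,1.8,1],[-132,-185,95,0,0,1.8,1],[-132,-185,112,0,0,1.8,1],[-132,-185,112,0,0,1.8,1],[-132,-185,112,0,0,1.8,1]]}}

```text
t: 8.33
eef_pos: [0.6637, 0.3069, 0.0362]
tcp_rot: [[-0.096, -0.995, -0.002], [-0.995, 0.096, -0.002], [0.002, 0.002, -1.0]]
ft_force: [0.6, 0.6, 0.1]
opening: 0.0457
grasp_force: 30.6
```

```bash
python3 go.py t 180 34 0 38
```

```text
at [663.7 306.9  36.2] open 45.7 f [0.6 0.6 0.1] t 8.3 q6 -43
[34.0, 0.0, 38.0] -> [-2.  -2.  -1.8] [ 0.1 -0.1 -0. ]
```

Request:
{"method": "move_arm", "body": {"targets": [[0,0,0,0,0,0,-0.3],[0,0,0,0,0,0,-0.3],[0,0,0,0,0,0,-0.3],[0,0,-40,0,0,0,-0.3],[0,0,-80,0,0,0,-0.35],[0,0,-120,0,0,0,-0.35],[0,0,-160,0,0,0,-0.35],[0,0,-190,0,0,0,-0.35],[0,0,-190,0,0,0,-0.35]]}}

```text
t: 9.08
eef_pos: [0.6673, 0.3087, 0.2393]
tcp_rot: [[-0.095, -0.995, 0.017], [-0.995, 0.096, 0.009], [-0.011, -0.016, -1.0]]
ft_force: [-0.1, -0.6, 1.3]
opening: 0.0577
grasp_force: 0.0
```

```bash
python3 go.py p 90 0 -158 220 0 -158 114
```

```text
at [667.3 308.7 239.3] open 57.7 f [-0.1 -0.6  1.3] t 9.1 q6 -43
[0.0, -158.0, 220.0] -> [379.3 116.1  13.5] [-0.3  1.2 88.2]
[0.0, -158.0, 114.0] -> [380.4 117.8 119.5] [-0.3  1.2 88.2]
```

Request:
{"method": "move_arm", "body": {"targets": [[380,115,5,0,0,88.2,-0.35],[380,115,5,0,0,88.2,-0.35],[380,115,5,0,0,88.2,-0.35],[380,115,5,0,0,88.2,-0.35],[380,115,5,0,0,88.2,-0.35],[380,115,5,0,0,88.2,-0.35],[380,115,5,0,0,88.2,-0.35],[380,115,5,0,0,88.2,-0.35],[380,115,5,0,0,88.2,-0.35],[380,115,5,0,0,88.2,-0.35],[380,115,5,0,0,88.2,-0.35],[380,115,5,0,0,88.2,-0.35]]}}

```text
t: 10.08
eef_pos: [0.5122, -0.0614, 0.2238]
tcp_rot: [[-0.999, 0.035, 0.003], [0.035, 0.999, 0.001], [-0.003, 0.001, -1.0]]
ft_force: [0.3, 0.8, -0.0]
opening: 0.0575
grasp_force: 0.0
```

Request:
{"method": "move_arm", "body": {"targets": [[0,0,0,0,0,2.2,-0.35],[0,0,0,0,0,2.2,-0.35]]}}

```text
t: 10.25
eef_pos: [0.5129, -0.0601, 0.2235]
tcp_rot: [[-0.998, 0.065, 0.003], [0.065, 0.998, 0.001], [-0.002, 0.001, -1.0]]
ft_force: [-1.1, -0.3, 0.1]
opening: 0.0574
grasp_force: 0.0
```

```bash
python3 - <<'E'
from h import *
for n in("top","side"):
    im,D=eyes.read_camera(n); cv2.imwrite(f"pics/{n}2.png",im); np.save(n+"2.npy",D)
    W=cloud(n,D); [print("pink",*q) for q in rects(n,masks(im)["pink"],W,-.01,.12,(.3,.75,-.25,.45))]
E
python3 go.py p 90 0 -158 220 0 -158 114
```

```text
pink [668.0, 311.0] 64 41 88.9 23 [668.0, 310.0] 262
pink [601.0, 315.0] 64 43 88.9 23 [602.0, 316.0] 274
pink [668.0, 308.0] 69 46 79.3 21 [667.0, 309.0] 260
pink [602.0, 315.0] 69 46 83.7 21 [602.0, 315.0] 278
at [512.9 -59.8 223.1] open 57.7 f [ 0.2  0.8 -0.3] t 10.3 q6 -105
[0.0, -158.0, 220.0] -> [-2.7  2.3  3.1] [0.  0.1 0.1]
[0.0, -158.0, 114.0] -> [ -2.5   2.3 109.1] [0.  0.1 0.1]
```

Request:
{"method": "move_arm", "body": {"targets": [[-3,2,35,0,0,0,-0.35],[-3,2,70,0,0,0,-0.35],[-3,2,95,0,0,0,-0.35],[-3,2,109,0,0,0,-0.35],[-3,2,109,0,0,0,0.3],[-3,2,109,0,0,0,1],[-3,2,109,0,0,0,1],[-3,2,109,0,0,0,1],[-3,2,109,0,0,0,1],[-3,2,109,0,0,0,1]], "grip_force": 25}}

```text
t: 11.18
eef_pos: [0.517, -0.0599, 0.1151]
tcp_rot: [[-0.998, 0.063, 0.003], [0.063, 0.998, -0.002], [-0.003, -0.002, -1.0]]
ft_force: [2.0, -10.1, -2.1]
opening: 0.011
grasp_force: 26.0
```

```bash
python3 go.py p 90 0 -158 112;python3 - <<'E'
import numpy as np
for d in range(10,81,10):
    a=np.radians(24.1+d); print(d,round(103*np.cos(a)-94),round(103*np.sin(a)-42))
E
```

```text
at [517.  -59.9 115.1] open 11.0 f [  2.  -10.1  -2.1] t 11.2 q6 -105
[0.0, -158.0, 112.0] -> [1.4 2.1 3.1] [-0.1  0.2  0.1]
10 -9 16
20 -20 30
30 -34 41
40 -49 51
50 -66 57
60 -83 60
70 -101 61
80 -119 58
```

Request:
{"method": "move_arm", "body": {"targets": [[0,-6,-8,0,0,0,1],[0,-11,-16,0,0,0,1],[0,-16,-23,0,0,0,1],[0,-22,-30,0,0,0,1],[0,-36,-41,0,0,0,1],[0,-51,-51,0,0,0,1],[0,-68,-57,0,0,0,1],[0,-85,-60,0,0,0,1],[0,-103,-61,0,0,0,1],[0,-121,-58,0,0,0,1],[0,-121,-58,0,0,0,1],[0,-121,-58,0,0,0,1]]}}

```text
t: 12.18
eef_pos: [0.5094, -0.1808, 0.174]
tcp_rot: [[-0.998, 0.065, 0.004], [0.065, 0.998, -0.003], [-0.004, -0.002, -1.0]]
ft_force: [-0.5, -2.7, 6.6]
opening: 0.0109
grasp_force: 26.1
```

```bash
python3 go.py p 90 0 -279 172
```

```text
at [ 509.4 -180.8  174. ] open 10.9 f [-0.5 -2.7  6.6] t 12.2 q6 -92
[0.0, -279.0, 172.0] -> [1.5 2.2 2. ] [-0.1  0.3 -0. ]
```

Request:
{"method": "move_arm", "body": {"targets": [[0,0,0,0,0,0,0.3],[0,0,0,0,0,0,0.3],[0,0,-20,0,0,0,0.3],[0,0,-45,0,0,0,0.3],[0,0,-80,0,0,0,0.3],[0,0,-110,0,0,0,0.3],[0,0,-110,0,0,0,0.3]]}}

```text
t: 12.77
eef_pos: [0.5108, -0.179, 0.2882]
tcp_rot: [[-0.998, 0.062, 0.012], [0.062, 0.998, -0.003], [-0.012, -0.002, -1.0]]
ft_force: [1.1, 0.0, 0.0]
opening: 0.0296
grasp_force: 0.0
```

```bash
python3 - <<'E'
from h import *
for n in("top","side"):
    im,D=eyes.read_camera(n); cv2.imwrite(f"pics/{n}3.png",im); np.save(n+"3.npy",D)
a=[cv2.imread("pics/top3.png")[130:280,220:420],cv2.imread("pics/side3.png")[90:240,200:400]]
cv2.imwrite("pics/d.png",cv2.resize(np.hstack(a),None,fx=2,fy=2,interpolation=2))
E
python3 seg.py 3; python3 go.py w 71 438 -367 200
```

```text
top
green
   [529.0, 138.0] 204 181 -3.6 71 [516.0, 151.0] 3351
yellow
pink
   [667.0, 309.0] 69 45 81.6 22 [667.0, 309.0] 281
   [601.0, 317.0] 67 43 88.9 23 [601.0, 316.0] 287
white
red
   [439.0, -370.0] 90 25 -19.4 75 [438.0, -370.0] 264
white
blue
   [436.0, -375.0] 162 122 -0.1 5 [431.0, -371.0] 1188
wood
   [451.0, 429.0] 148 108 -6.3 45 [448.0, 422.0] 1292
grip
   [450.0, 427.0] 105 29 -8.1 84 [450.0, 427.0] 366
tray
   [616.0, 352.0] 167 81 28.7 14 [612.0, 350.0] 131
   [695.0, 294.0] 111 41 61.4 14 [690.0, 286.0] 76
   [666.0, 306.0] 74 50 88.9 22 [667.0, 309.0] 314
   [604.0, 262.0] 84 7 -7.7 14 [604.0, 261.0] 48
   [601.0, 315.0] 70 49 88.9 22 [601.0, 316.0] 321
side
green
   [542.0, -25.0] 39 27 12.8 70 [548.0, -23.0] 39
   [527.0, 91.0] 249 206 86.3 69 [518.0, 125.0] 2517
yellow
   [569.0, -159.0] 88 10 -3.0 82 [568.0, -158.0] 38
pink
   [668.0, 308.0] 69 46 79.3 21 [667.0, 309.0] 256
   [602.0, 315.0] 69 46 83.7 21 [602.0, 315.0] 278
white
   [525.0, 19.0] 55 29 39.8 85 [524.0, 19.0] 92
   [452.0, 10.0] 55 32 -86.0 85 [452.0, 11.0] 101
red
   [437.0, -363.0] 110 50 -25.5 71 [436.0, -364.0] 146
white
blue
   [389.0, -375.0] 126 72 89.1 3 [377.0, -361.0] 154
wood
   [450.0, 430.0] 150 109 -6.2 43 [443.0, 436.0] 1319
grip
   [449.0, 435.0] 112 32 -6.1 83 [447.0, 435.0] 513
tray
   [715.0, 245.0] 35 16 80.2 19 [715.0, 245.0] 34
   [599.0, 232.0] 82 13 -2.9 22 [597.0, 233.0] 73
   [628.0, 315.0] 142 113 -5.9 16 [654.0, 314.0] 557
   [599.0, 320.0] 77 51 86.5 21 [599.0, 321.0] 329
at [ 508.2 -178.1  282.4] open 30.3 f [-0.3  0.3 -1.1] t 12.9 q6 -92
[438.0, -367.0, 200.0] -> [  58.2 -193.    82.1] [ 0.1  0.1 15.4]
```

View pics/d.png

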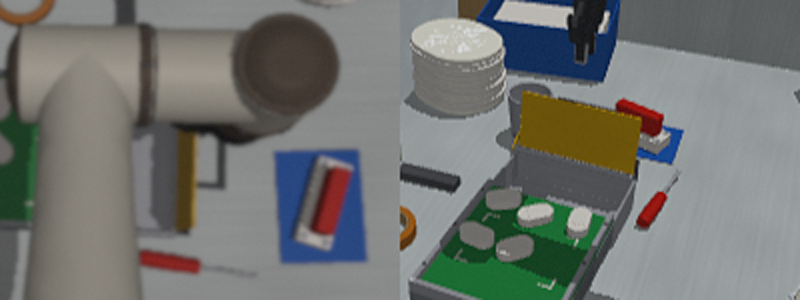

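Request:
{"method": "move_arm", "body": {"targets": [[15,-38,0,0,0,15.4,-0.1],[26,-76,0,0,0,15.4,-0.1],[38,-114,0,0,0,15.4,-0.1],[50,-152,0,0,0,15.4,-0.1],[58,-193,0,0,0,15.4,-0.1],[58,-195,40,0,0,15.4,-0.1],[58,-195,80,0,0,15.4,-0.1],[58,-195,120,0,0,15.4,-0.1],[58,-195,160,0,0,15.4,-0.1],[58,-195,160,0,0,15.4,-0.1],[58,-195,160,0,0,15.4,-0.1]]}}

```text
t: 13.78
eef_pos: [0.4361, -0.3687, 0.1187]
tcp_rot: [[-0.945, 0.326, -0.007], [0.326, 0.945, 0.003], [0.008, 0.001, -1.0]]
ft_force: [0.7, -0.5, 0.2]
opening: 0.0472
grasp_force: 0.0
```

```bash
python3 go.py w 71 438.5 -369.5 52
```

```text
at [ 436.1 -368.7  118.7] open 47.2 f [ 0.7 -0.5  0.2] t 13.8 q6 -85
[438.5, -369.5, 52.0] -> [-3.1 -0.  66.7] [ 0.  -0.5 -0. ]
```

Request:
{"method": "move_arm", "body": {"targets": [[-2,0,30,0,0,0,-0.1],[-2,0,55,0,0,0,-0.1],[-2,0,68,0,0,0,-0.1],[-2,0,68,0,0,0,-0.1],[-2,0,68,0,0,0,1],[-2,0,68,0,0,0,1],[-2,0,68,0,0,0,1],[-2,0,68,0,0,0,1],[-2,0,68,0,0,0,1],[-2,0,40,0,0,0,1],[-2,0,0,0,0,0,1],[-2,0,0,0,0,0,1]], "grip_force": 80}}

```text
t: 14.78
eef_pos: [0.4437, -0.3727, 0.1292]
tcp_rot: [[-0.946, 0.325, 0.012], [0.325, 0.946, -0.008], [-0.014, -0.004, -1.0]]
ft_force: [1.9, -0.7, -0.9]
opening: 0.027
grasp_force: 79.7
```

```bash
python3 go.py p 90 -36 102 300 -36 102 118
```

```text
at [ 443.7 -372.7  129.2] open 27.0 f [ 1.9 -0.7 -0.9] t 14.8 q6 -85
[-36.0, 102.0, 300.0] -> [ 134.9  562.1 -174.8] [ -0.3   0.8 -15.3]
[-36.0, 102.0, 118.0] -> [137.5 562.8   7.2] [ -0.3   0.8 -15.3]
```

Request:
{"method": "move_arm", "body": {"targets": [[0,0,-40,0,0,0,1],[0,0,-80,0,0,0,1],[0,0,-120,0,0,0,1],[0,0,-160,0,0,0,1],[10,40,-170,0,0,-4,1],[20,80,-170,0,0,-8,1],[29,120,-170,0,0,-12,1],[39,160,-170,0,0,-15.3,1],[48,200,-170,0,0,-15.3,1],[58,240,-170,0,0,-15.3,1],[67,280,-170,0,0,-15.3,1],[77,320,-170,0,0,-15.3,1]]}}

```text
t: 15.78
eef_pos: [0.4708, -0.0407, 0.2917]
tcp_rot: [[-0.998, 0.066, 0.001], [0.066, 0.998, 0.001], [-0.001, 0.001, -1.0]]
ft_force: [1.6, -0.5, -2.9]
opening: 0.0274
grasp_force: 79.8
```

```bash
python3 go.py p 90 -35 102 300 -35 102 140
```

```text
at [470.8 -40.7 291.7] open 27.4 f [ 1.6 -0.5 -2.9] t 15.8 q6 -109
[-35.0, 102.0, 300.0] -> [-10.6 246.   -8. ] [ 0.1  0.1 -0.1]
[-35.0, 102.0, 140.0] -> [-10.5 245.8 152. ] [ 0.1  0.1 -0.1]
```

Request:
{"method": "move_arm", "body": {"targets": [[-2,40,0,0,0,0,1],[-4,80,0,0,0,0,1],[-6,120,0,0,0,0,1],[-8,160,0,0,0,0,1],[-10,200,0,0,0,0,1],[-10,235,20,0,0,0,1],[-10,243,60,0,0,0,1],[-10,243,100,0,0,0,1],[-10,243,130,0,0,0,1],[-10,243,150,0,0,0,1],[-10,243,150,0,0,0,1],[-10,243,150,0,0,0,1]]}}

```text
t: 16.78
eef_pos: [0.4973, 0.1988, 0.141]
tcp_rot: [[-0.998, 0.066, -0.001], [0.066, 0.998, -0.001], [0.001, -0.001, -1.0]]
ft_force: [0.5, 0.5, -0.9]
opening: 0.0275
grasp_force: 79.9
```

```bash
python3 - <<'E'
from h import *
im,D=eyes.read_camera("side"); cv2.imwrite("pics/side4.png",im); np.save("side4.npy",D)
W=cloud("side",D); M=masks(im)
for k,a,b in(("red",.1,.2),("white",.07,.14)): [print(k,*q) for q in rects("side",M[k],W,a,b,(.35,.7,-.2,.3))]
cv2.imwrite("pics/e.png",cv2.resize(im[120:300,180:380],None,fx=3,fy=3,interpolation=2))
E
python3 go.py p 90 -35 102 118
```

```text
red [538.0, 208.0] 66 22 -44.8 136 [534.0, 210.0] 75
red [467.0, 213.0] 75 45 -76.0 152 [466.0, 214.0] 264
white [595.0, 98.0] 53 30 -15.5 85 [595.0, 97.0] 102
white [441.0, 202.0] 26 14 88.6 113 [441.0, 201.0] 35
at [498.3 199.5 142.6] open 27.0 f [ 0.7 -0.6 -1. ] t 16.8 q6 -133
[-35.0, 102.0, 118.0] -> [ 1.   4.5 24.6] [ 0.1  0.1 -0.1]
```

View pics/e.png

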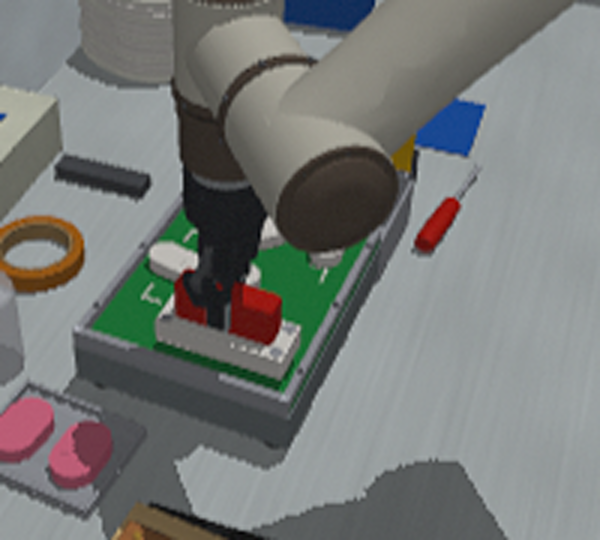

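The scraper (crop 160–300, 300–375) hangs square inside the rails, near the +y end. I'll lower it onto the pad.

Request:
{"method": "move_arm", "body": {"targets": [[0,2,8,0,0,0,1],[0,2,15,0,0,0,1],[0,2,20,0,0,0,1],[0,2,22,0,0,0,1],[0,2,22,0,0,0,1],[0,2,22,0,0,0,1]]}}

```text
t: 17.33
eef_pos: [0.498, 0.2014, 0.1221]
tcp_rot: [[-0.998, 0.065, 0.002], [0.065, 0.998, 0.001], [-0.002, 0.001, -1.0]]
ft_force: [-5.6, -0.3, 11.6]
opening: 0.027
grasp_force: 81.9
```

Request:
{"method": "move_arm", "body": {"targets": [[0,0,2,0,0,0,1],[0,0,2,0,0,0,1]]}}

```text
t: 17.5
eef_pos: [0.498, 0.2014, 0.122]
tcp_rot: [[-0.998, 0.065, 0.003], [0.065, 0.998, 0.001], [-0.003, 0.001, -1.0]]
ft_force: [-10.7, -1.2, 22.1]
opening: 0.0269
grasp_force: 83.4
```

Request:
{"method": "move_arm", "body": {"targets": [[0,0,-3,0,0,0,1],[0,0,-3,0,0,0,1],[0,-12,-3,0,0,0,1],[0,-24,-3,0,0,0,1],[0,-36,-3,0,0,0,1],[0,-48,-3,0,0,0,1],[0,-60,-3,0,0,0,1],[0,-72,-3,0,0,0,1],[0,-84,-3,0,0,0,1],[0,-96,-3,0,0,0,1],[0,-108,-3,0,0,0,1],[0,-115,-3,0,0,0,1]]}}

```text
t: 18.5
eef_pos: [0.4929, 0.0873, 0.1221]
tcp_rot: [[-0.998, 0.066, 0.007], [0.066, 0.998, 0.004], [-0.007, 0.004, -1.0]]
ft_force: [1.5, 4.1, 5.6]
opening: 0.0272
grasp_force: 80.8
```

```bash
python3 go.py p 90 -35 -125 122
```

```text
at [492.9  87.3 122.1] open 27.2 f [1.5 4.1 5.6] t 18.5 q6 -122
[-35.0, -125.0, 122.0] -> [   2.6 -110.2   -0.3] [ 0.2  0.4 -0.1]
```

Request:
{"method": "move_arm", "body": {"targets": [[0,-12,0,0,0,0,1],[0,-24,0,0,0,0,1],[0,-36,0,0,0,0,1],[0,-48,0,0,0,0,1],[0,-60,0,0,0,0,1],[0,-72,0,0,0,0,1],[0,-84,0,0,0,0,1],[0,-96,0,0,0,0,1],[0,-106,0,0,0,0,1],[0,-114,0,0,0,0,1],[0,-118,0,0,0,0,1],[0,-118,0,0,0,0,1]]}}

```text
t: 19.5
eef_pos: [0.4851, -0.0313, 0.1221]
tcp_rot: [[-0.998, 0.066, 0.007], [0.066, 0.998, 0.001], [-0.007, 0.002, -1.0]]
ft_force: [1.4, 0.8, 6.6]
opening: 0.0271
grasp_force: 81.2
```

```bash
python3 - <<'E'
from h import *
for n in("top","side"):
    im,D=eyes.read_camera(n); cv2.imwrite(f"pics/{n}5.png",im); np.save(n+"5.npy",D)
    W=cloud(n,D); M=masks(im); [print("white",*q) for q in rects(n,M["white"],W,.0,.14,(.35,.7,-.2,.3))]
cv2.imwrite("pics/f.png",cv2.resize(np.hstack([cv2.imread("pics/top5.png")[140:270,170:340],im[130:260,200:370]]),None,fx=2.3,fy=2.3,interpolation=2))
E
python3 go.py p 90 -35 -125 160 38 102 160
```

```text
white [588.0, -2.0] 53 27 21.0 85 [589.0, -2.0] 82
white [593.0, 99.0] 56 30 -16.2 85 [593.0, 98.0] 108
at [485.1 -31.3 122.1] open 27.1 f [1.4 1.1 7.4] t 19.6 q6 -109
[-35.0, -125.0, 160.0] -> [  2.4   8.7 -37.9] [ 0.1  0.4 -0.1]
[38.0, 102.0, 160.0] -> [-70.3 235.8 -37.2] [ 0.1  0.4 -0.1]
```

View pics/f.png

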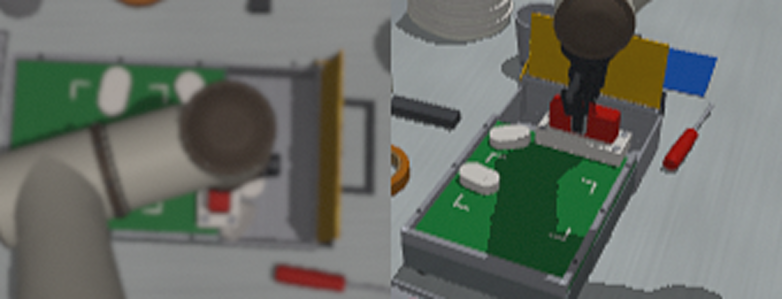

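Request:
{"method": "move_arm", "body": {"targets": [[0,0,-20,0,0,0,1],[0,0,-45,0,0,0,1],[-10,35,-45,0,0,0,1],[-22,70,-45,0,0,0,1],[-32,105,-45,0,0,0,1],[-43,140,-45,0,0,0,1],[-54,175,-45,0,0,0,1],[-64,210,-45,0,0,0,1],[-69,235,-45,0,0,0,1],[-69,235,-45,0,0,0,1],[-69,235,-25,0,0,0,1],[-69,235,-15,0,0,0,1]]}}

```text
t: 20.6
eef_pos: [0.5653, 0.1981, 0.1326]
tcp_rot: [[-0.998, 0.066, -0.004], [0.066, 0.998, -0.002], [0.004, -0.002, -1.0]]
ft_force: [-1.1, -1.8, -2.7]
opening: 0.027
grasp_force: 80.1
```

```bash
python3 go.py p 90 36 102 122 36 -128 122; python3 - <<'E'
from h import *
im,D=eyes.read_camera("top"); cv2.imwrite("pics/top6.png",im)
W=cloud("top",D); M=masks(im); [print("white",*q) for q in rects("top",M["white"],W,.0,.14,(.35,.7,-.2,.3),12)]
im,D=eyes.read_camera("side");cv2.imwrite("pics/side6.png",im)
W=cloud("side",D); M=masks(im); [print("white",*q) for q in rects("side",M["white"],W,.0,.14,(.35,.7,-.2,.3),12)]
E
```

```text
at [565.3 198.1 132.6] open 27.0 f [-1.1 -1.8 -2.7] t 20.6 q6 -128
[36.0, 102.0, 122.0] -> [-3.1  1.6 10.6] [-0.1 -0.2 -0.1]
[36.0, -128.0, 122.0] -> [  -3.5 -228.4   11. ] [-0.1 -0.2 -0.1]
white [590.0, 2.0] 31 18 43.3 87 [589.0, 3.0] 37
white [576.0, -10.0] 23 10 -10.4 87 [576.0, -10.0] 20
white [494.0, -75.0] 54 24 -15.7 37 [493.0, -75.0] 131
white [491.0, -84.0] 52 18 -3.0 35 [492.0, -84.0] 37
white [575.0, 99.0] 28 16 -69.1 85 [575.0, 100.0] 30
white [508.0, 199.0] 44 15 -88.3 103 [508.0, 199.0] 38
```

Request:
{"method": "move_arm", "body": {"targets": [[-1,0,6,0,0,0,1],[-1,0,10,0,0,0,1],[-1,0,13,0,0,0,1],[-1,0,13,0,0,0,1],[-1,0,13,0,0,0,1]]}}

```text
t: 21.12
eef_pos: [0.5679, 0.1984, 0.1227]
tcp_rot: [[-0.998, 0.066, 0.001], [0.066, 0.998, 0.0], [-0.001, 0.0, -1.0]]
ft_force: [-0.1, 0.3, -2.1]
opening: 0.027
grasp_force: 80.1
```

Request:
{"method": "move_arm", "body": {"targets": [[0,0,2,0,0,0,1],[0,-8,2,0,0,0,1],[0,-20,2,0,0,0,1],[0,-32,2,0,0,0,1],[0,-44,2,0,0,0,1],[0,-56,2,0,0,0,1],[0,-68,2,0,0,0,1],[0,-80,2,0,0,0,1],[0,-92,2,0,0,0,1],[0,-104,2,0,0,0,1],[0,-116,2,0,0,0,1],[0,-116,2,0,0,0,1]]}}

```text
t: 22.12
eef_pos: [0.5612, 0.081, 0.1221]
tcp_rot: [[-0.998, 0.067, 0.004], [0.067, 0.998, 0.001], [-0.004, 0.001, -1.0]]
ft_force: [0.5, -0.2, 7.3]
opening: 0.0268
grasp_force: 81.5
```

Request:
{"method": "move_arm", "body": {"targets": [[0,-12,0,0,0,0,1],[0,-24,0,0,0,0,1],[0,-36,0,0,0,0,1],[0,-48,0,0,0,0,1],[0,-60,0,0,0,0,1],[0,-72,0,0,0,0,1],[0,-84,0,0,0,0,1],[0,-96,0,0,0,0,1],[0,-106,0,0,0,0,1],[0,-114,0,0,0,0,1],[0,-118,0,0,0,0,1],[0,-118,0,0,0,0,1]]}}

```text
t: 23.12
eef_pos: [0.5537, -0.036, 0.1221]
tcp_rot: [[-0.998, 0.067, 0.005], [0.067, 0.998, 0.001], [-0.005, 0.001, -1.0]]
ft_force: [1.7, 1.7, 7.8]
opening: 0.0271
grasp_force: 81.8
```

```bash
python3 - <<'E'
from h import *
for n in("top","side"):
    im,D=eyes.read_camera(n); cv2.imwrite(f"pics/{n}7.png",im)
cv2.imwrite("pics/g.png",cv2.resize(np.hstack([cv2.imread("pics/top7.png")[140:270,170:340],im[130:260,200:370]]),None,fx=2.3,fy=2.3,interpolation=2))
E
python3 go.py p 90 0 -170 300
```

```text
at [553.6 -36.  122.1] open 27.2 f [1.2 2.1 7.9] t 23.2 q6 -107
[0.0, -170.0, 300.0] -> [  35.5  -36.1 -178.1] [ 0.   0.3 -0.1]
```

View pics/g.png

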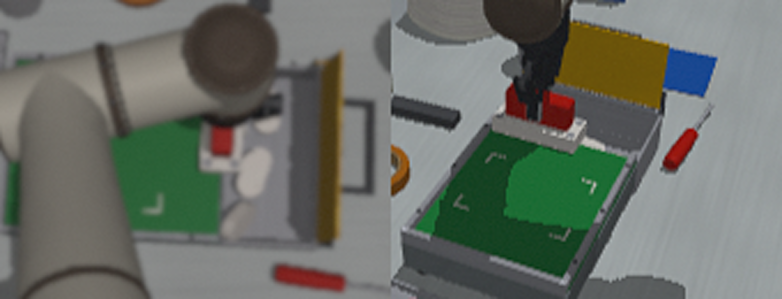

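Request:
{"method": "move_arm", "body": {"targets": [[0,0,-40,0,0,0,1],[0,0,-80,0,0,0,1],[0,0,-120,0,0,0,1],[0,0,-160,0,0,0,1],[0,0,-175,0,0,0,1],[18,-35,-175,0,0,0,1],[36,-70,-175,0,0,0,1],[55,-105,-175,0,0,0,1],[73,-140,-175,0,0,0,1],[92,-175,-175,0,0,0,1],[110,-210,-175,0,0,0,1],[128,-245,-175,0,0,0,1]]}}

```text
t: 24.22
eef_pos: [0.4047, -0.2726, 0.2937]
tcp_rot: [[-0.998, 0.067, -0.005], [0.067, 0.998, 0.002], [0.005, 0.001, -1.0]]
ft_force: [1.2, 0.1, -2.4]
opening: 0.0269
grasp_force: 80.5
```

```bash
python3 go.py w 86.3 437 -374 290 437 -374 75; python3 - <<'E'
from h import *
for n in("top","side"):
    im,D=eyes.read_camera(n); cv2.imwrite(f"pics/{n}8.png",im)
    W=cloud(n,D); M=masks(im); [print("white",*q) for q in rects(n,(M["white"]),W,.0,.14,(.35,.7,-.16,.3),12)]
    f,cx,cy,R,t=cal(n)
    # bin region heights
    x,y,z=np.moveaxis(W,-1,0); px=(x-.526)*.998-(y-.1)*.065; py=(x-.526)*.065+(y-.1)*.998
    g=(abs(px)<.108)&(py>-.245)&(py<-.138); print(n,"bin z max",np.nanpercentile(z[g],[50,90,97,100]).round(3)); g=(abs(px)<.1)&(py>-.13)&(py<.125); print("pad",np.nanpercentile(z[g],[50,99,100]).round(3))
cv2.imwrite("pics/i.png",cv2.resize(np.hstack([cv2.imread("pics/top8.png")[140:270,210:380],im[110:240,220:390]]),None,fx=2.3,fy=2.3,interpolation=2))
E
```

```text
at [ 404.7 -272.6  293.7] open 26.9 f [ 1.2  0.1 -2.4] t 24.2 q6 -79
[437.0, -374.0, 290.0] -> [-39.  -99.1   3.3] [ 0.1 -0.3 -0.1]
[437.0, -374.0, 75.0] -> [-40.  -99.4 218.3] [ 0.1 -0.3 -0.1]
white [471.0, -68.0] 19 7 70.4 36 [472.0, -68.0] 17
top bin z max [0.607 0.622 0.628 0.633]
pad [0.071 0.077 0.081]
white [581.0, -106.0] 45 10 1.0 19 [580.0, -106.0] 24
side bin z max [0.574 0.612 0.619 0.63 ]
pad [0.069 0.073 0.075]
```

View pics/i.png

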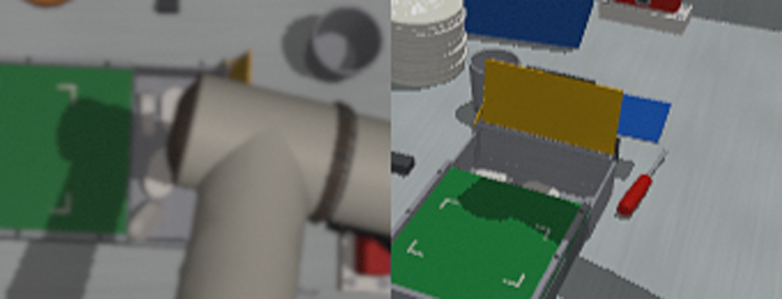

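The pad is clear and the offcuts are in the bin (top crop x 140–170). Next the scraper goes back to its mat.

Request:
{"method": "move_arm", "body": {"targets": [[-13,-33,0,0,0,0,1],[-26,-66,10,0,0,0,1],[-38,-99,40,0,0,0,1],[-38,-99,80,0,0,0,1],[-38,-99,120,0,0,0,1],[-38,-99,160,0,0,0,1],[-38,-99,195,0,0,0,1],[-38,-99,212,0,0,0,1],[-38,-99,222,0,0,0,1],[-38,-99,228,0,0,0,1],[-38,-99,228,0,0,0,1],[-38,-99,228,0,0,0,1]]}}

```text
t: 25.32
eef_pos: [0.4402, -0.3728, 0.0682]
tcp_rot: [[-0.998, 0.066, 0.001], [0.066, 0.998, -0.001], [-0.001, -0.001, -1.0]]
ft_force: [0.1, -0.2, -2.0]
opening: 0.0272
grasp_force: 80.7
```

Contact is expected at z ≈ 56.

Request:
{"method": "move_arm", "body": {"targets": [[0,0,5,0,0,0,1],[0,0,9,0,0,0,1],[0,0,12,0,0,0,1],[0,0,13,0,0,0,1],[0,0,13,0,0,0,1]]}}

```text
t: 25.73
eef_pos: [0.4402, -0.3726, 0.0562]
tcp_rot: [[-0.998, 0.065, 0.001], [0.065, 0.998, -0.001], [-0.001, -0.001, -1.0]]
ft_force: [-2.8, 1.4, 6.0]
opening: 0.0264
grasp_force: 81.9
```

Contact. I'll release and rise.

Request:
{"method": "move_arm", "body": {"targets": [[0,0,-1,0,0,0,0],[0,0,-1,0,0,0,-0.1],[0,0,-1,0,0,0,-0.1],[0,0,-1,0,0,0,-0.1],[0,0,-30,0,0,0,-0.1],[0,0,-65,0,0,0,-0.1],[0,0,-105,0,0,0,-0.1],[0,0,-145,0,0,0,-0.1],[0,0,-185,0,0,0,0.3],[0,0,-205,0,0,0,1],[0,0,-205,0,0,0,1],[0,0,-205,0,0,0,1]]}}

```text
t: 26.73
eef_pos: [0.4402, -0.3724, 0.2606]
tcp_rot: [[-0.998, 0.066, 0.003], [0.066, 0.998, -0.001], [-0.003, -0.001, -1.0]]
ft_force: [-0.8, 0.5, -1.2]
opening: 0.0005
grasp_force: 0.0
```

```bash
python3 go.py p 90 0 -345 250 0 -345 165; python3 - <<'E'
from h import *
for n in("top","side"):
    im,D=eyes.read_camera(n); cv2.imwrite(f"pics/{n}9.png",im); np.save(n+"9.npy",D)
E
python3 seg.py 9 | grep -A3 -E "red|wood|grip|blue"
```

```text
at [ 440.2 -372.4  260.6] open 0.5 f [-0.8  0.5 -1.2] t 26.7 q6 -70
[0.0, -345.0, 250.0] -> [-54.9 132.   10.7] [-0.   0.2 -0.1]
[0.0, -345.0, 165.0] -> [-54.6 132.1  95.7] [-0.   0.2 -0.1]
red
white
blue
   [407.0, -416.0] 103 42 -4.4 5 [401.0, -420.0] 348
wood
   [451.0, 429.0] 148 108 -6.3 45 [448.0, 422.0] 1295
grip
   [450.0, 427.0] 105 28 -6.8 84 [449.0, 427.0] 365
tray
   [632.0, 310.0] 141 111 -6.1 19 [652.0, 311.0] 579
--
red
   [437.0, -363.0] 102 51 -13.6 71 [433.0, -362.0] 130
white
blue
   [390.0, -375.0] 126 73 -89.4 3 [378.0, -357.0] 161
wood
   [450.0, 430.0] 149 109 -6.2 43 [443.0, 436.0] 1323
grip
   [449.0, 435.0] 112 33 -5.9 83 [448.0, 435.0] 521
tray
   [714.0, 244.0] 31 18 67.5 20 [714.0, 244.0] 34
```

Request:
{"method": "move_arm", "body": {"targets": [[-15,35,0,0,0,0,1],[-30,70,0,0,0,0,1],[-45,105,0,0,0,0,1],[-55,132,10,0,0,0,1],[-55,132,40,0,0,0,1],[-55,132,70,0,0,0,1],[-55,132,90,0,0,0,1],[-55,132,96,0,0,0,1],[-55,132,96,0,0,0,1],[-55,132,96,0,0,0,1]]}}

```text
t: 27.67
eef_pos: [0.5036, -0.2446, 0.1632]
tcp_rot: [[-0.998, 0.066, -0.001], [0.066, 0.998, -0.0], [0.001, -0.001, -1.0]]
ft_force: [-0.6, -0.8, 0.5]
opening: -0.0002
grasp_force: 0.0
```

Request:
{"method": "move_arm", "body": {"targets": [[0,12,0,0,0,0,1],[0,24,0,0,0,0,1],[0,36,0,0,0,0,1],[0,48,0,0,0,0,1],[0,60,0,0,0,0,1],[0,72,0,0,0,0,1],[0,84,0,0,0,0,1],[0,96,0,0,0,0,1],[0,108,0,0,0,0,1],[0,120,0,0,0,0,1],[0,132,0,0,0,0,1],[0,132,0,0,0,0,1]]}}

```text
t: 28.67
eef_pos: [0.5123, -0.1105, 0.1633]
tcp_rot: [[-0.998, 0.064, 0.0], [0.064, 0.998, 0.0], [0.0, 0.0, -1.0]]
ft_force: [-1.1, -0.4, 0.2]
opening: 0.0004
grasp_force: 0.0
```

Request:
{"method": "move_arm", "body": {"targets": [[0,0,-40,0,0,0,1],[0,0,-80,0,0,0,1],[0,0,-110,0,0,0,0],[0,0,-110,0,0,0,-0.1],[0,0,-110,0,0,0,-0.1]]}}

```text
t: 29.08
eef_pos: [0.5128, -0.1123, 0.2753]
tcp_rot: [[-0.998, 0.066, 0.005], [0.066, 0.998, 0.001], [-0.005, 0.001, -1.0]]
ft_force: [-0.4, -0.6, -0.2]
opening: 0.0359
grasp_force: 0.0
```

```bash
python3 - <<'E'
from h import *
for n in("top","side"):
    im,D=eyes.read_camera(n); cv2.imwrite(f"pics/{n}10.png",im); np.save(n+"10.npy",D)
cv2.imwrite("pics/j.png",cv2.resize(np.hstack([cv2.imread("pics/top10.png")[140:270,230:400],im[110:240,220:390]]),None,fx=2.3,fy=2.3,interpolation=2))
E
python3 seg.py 10 | grep -A2 -E "red|wood|grip|yellow|bar"; python3 go.py w 83.8 450 431 260
```

```text
yellow
   [473.0, -89.0] 133 108 -3.7 75 [468.0, -91.0] 1560
pink
--
red
   [439.0, -366.0] 86 26 -3.9 75 [439.0, -367.0] 272
white
--
wood
   [451.0, 429.0] 148 108 -6.4 45 [449.0, 423.0] 1239
grip
   [450.0, 427.0] 105 31 -4.8 84 [450.0, 427.0] 369
tray
--
  bar [498.0, -57.0] 75 11 -1.6 118 [499.0, -57.0] 119
side
green
--
yellow
   [513.0, -91.0] 218 110 -3.6 73 [507.0, -89.0] 1016
pink
--
red
   [438.0, -361.0] 100 53 -2.2 70 [438.0, -361.0] 170
white
--
wood
   [450.0, 430.0] 149 109 -6.2 43 [443.0, 435.0] 1298
grip
   [449.0, 434.0] 112 32 -6.3 83 [447.0, 435.0] 510
tray
--
  bar [514.0, -51.0] 114 29 -2.3 115 [514.0, -54.0] 128
at [ 511.4 -112.4  272.3] open 46.9 f [-1.2  0.7 -0.2] t 29.2 q6 -99
[450.0, 431.0, 260.0] -> [ 97.2 538.1  12.7] [ 0.  -0.1  2.4]
```

View pics/j.png

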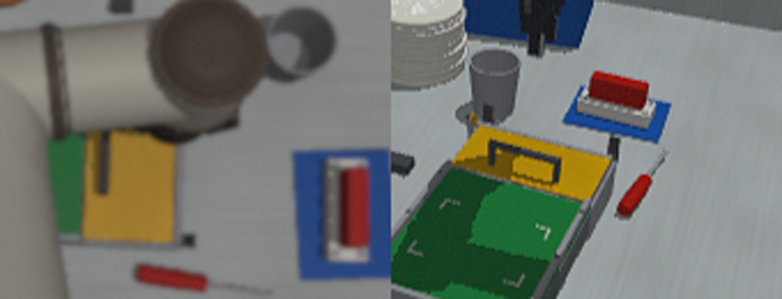

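The flap is shut (side bar top 115–118 mm, plate level) and the scraper stands on its mat. On to the die, which has been knocked to about (450, 429).

Request:
{"method": "move_arm", "body": {"targets": [[7,39,0,0,0,2.4,-0.1],[14,78,0,0,0,2.4,-0.1],[21,117,0,0,0,2.4,-0.1],[28,156,0,0,0,2.4,-0.1],[35,195,0,0,0,2.4,-0.1],[42,234,0,0,0,2.4,-0.1],[49,273,0,0,0,2.4,-0.1],[56,312,0,0,0,2.4,-0.1],[63,351,0,0,0,2.4,-0.1],[70,390,0,0,0,2.4,-0.1],[77,429,0,0,0,2.4,-0.1],[84,468,0,0,0,2.4,-0.1]]}}

```text
t: 30.18
eef_pos: [0.4579, 0.3613, 0.2712]
tcp_rot: [[-0.994, 0.108, -0.003], [0.108, 0.994, -0.003], [0.002, -0.003, -1.0]]
ft_force: [1.0, 0.6, 0.1]
opening: 0.047
grasp_force: 0.0
```

Request:
{"method": "move_arm", "body": {"targets": [[0,10,0,0,0,0,-0.1],[0,10,0,0,0,0,-0.1],[0,10,0,0,0,0,-0.1]]}}

```text
t: 30.43
eef_pos: [0.4596, 0.3696, 0.2712]
tcp_rot: [[-0.994, 0.107, -0.003], [0.107, 0.994, -0.003], [0.002, -0.004, -1.0]]
ft_force: [-0.1, 0.5, 0.6]
opening: 0.0471
grasp_force: 0.0
```

```bash
python3 go.py w 83.8 450.5 428.5 150 450.5 428.5 66; python3 - <<'E'
from h import *
for n in("side",):
    im,D=eyes.read_camera(n); W=cloud(n,D); M=masks(im)
    for k,a,b in(("wood",.035,.06),("grip",.07,.1)): [print(k,*q) for q in rects(n,M[k],W,a,b,(.3,.6,.25,.6))]
E
```

```text
at [459.6 369.6 271.2] open 47.1 f [-0.1  0.5  0.6] t 30.4 q6 -151
[450.5, 428.5, 150.0] -> [ 15.1  58.1 121. ] [-0.2 -0.1  0.1]
[450.5, 428.5, 66.0] -> [ 14.9  58.4 205. ] [-0.2 -0.1  0.1]
wood [434.0, 432.0] 117 109 -6.2 44 [421.0, 428.0] 825
grip [449.0, 435.0] 112 33 -6.3 83 [448.0, 435.0] 520
```

Request:
{"method": "move_arm", "body": {"targets": [[8,30,10,0,0,0,-0.1],[15,58,30,0,0,0,-0.1],[15,58,70,0,0,0,-0.1],[15,58,105,0,0,0,-0.1],[15,58,140,0,0,0,-0.1],[15,58,165,0,0,0,-0.1],[15,58,165,0,0,0,-0.1],[15,58,180,0,0,0,-0.1],[15,58,195,0,0,0,-0.1],[15,58,204,0,0,0,-0.1],[15,58,204,0,0,0,-0.1],[15,58,204,0,0,0,-0.1]]}}

```text
t: 31.48
eef_pos: [0.4521, 0.4289, 0.0704]
tcp_rot: [[-0.994, 0.108, 0.001], [0.108, 0.994, 0.001], [-0.001, 0.001, -1.0]]
ft_force: [0.2, 0.0, 0.6]
opening: 0.0471
grasp_force: 0.0
```

Request:
{"method": "move_arm", "body": {"targets": [[0,0,0,0,0,0,1],[0,0,0,0,0,0,1],[0,0,0,0,0,0,1],[0,0,0,0,0,0,1],[0,0,0,0,0,0,1],[0,0,-15,0,0,0,1],[0,0,-45,0,0,0,1],[0,0,-80,0,0,0,1],[0,0,-120,0,0,0,1],[0,0,-140,0,0,0,1],[0,0,-140,0,0,0,1],[0,0,-140,0,0,0,1]], "grip_force": 90}}

```text
t: 32.48
eef_pos: [0.4505, 0.4289, 0.2084]
tcp_rot: [[-0.994, 0.108, -0.002], [0.108, 0.994, 0.001], [0.002, 0.0, -1.0]]
ft_force: [0.2, -0.2, -7.0]
opening: 0.0248
grasp_force: 89.8
```

```bash
python3 go.py p 90 0 0 205; python3 - <<'E'
from h import *
for n in("top","side"):
    im,D=eyes.read_camera(n); cv2.imwrite(f"pics/{n}11.png",im); W=cloud(n,D); M=masks(im)
    for k,a,b in(("wood",.15,.22),("grip",.2,.26)): [print(n,k,*q) for q in rects(n,M[k],W,a,b,(.3,.6,.25,.6))]
E
```

```text
at [450.5 428.9 208.4] open 24.8 f [ 0.2 -0.2 -7. ] t 32.5 q6 -155
[0.0, 0.0, 205.0] -> [-110.7 -318.8    3. ] [ 0.  -0.1 -2.5]
top wood [450.0, 429.0] 149 109 -6.9 182 [437.0, 414.0] 1149
top grip [485.0, 421.0] 32 30 -8.4 220 [486.0, 420.0] 135
top grip [417.0, 428.0] 42 32 -1.1 221 [417.0, 428.0] 208
side wood [415.0, 432.0] 110 83 84.0 179 [401.0, 437.0] 799
side wood [514.0, 428.0] 32 12 83.9 178 [515.0, 429.0] 46
side grip [497.0, 426.0] 27 9 84.0 218 [497.0, 423.0] 30
side grip [419.0, 439.0] 62 38 -7.0 218 [417.0, 438.0] 345
```

Request:
{"method": "move_arm", "body": {"targets": [[-13,-38,0,0,0,0,1],[-26,-76,0,0,0,-2.5,1],[-39,-114,0,0,0,-2.5,1],[-52,-152,0,0,0,-2.5,1],[-65,-190,0,0,0,-2.5,1],[-78,-228,0,0,0,-2.5,1],[-91,-266,0,0,0,-2.5,1],[-104,-304,0,0,0,-2.5,1],[-111,-319,0,0,0,-2.5,1],[-111,-319,20,0,0,-2.5,1],[-111,-319,40,0,0,-2.5,1],[-111,-319,40,0,0,-2.5,1]]}}

```text
t: 33.58
eef_pos: [0.523, 0.0978, 0.1625]
tcp_rot: [[-0.998, 0.067, -0.014], [0.067, 0.998, -0.005], [0.014, -0.006, -1.0]]
ft_force: [-1.2, -1.2, -7.7]
opening: 0.0248
grasp_force: 90.7
```

```bash
python3 go.py p 90 0 0 137; python3 - <<'E'
from h import *
for n in("top","side"):
    im,D=eyes.read_camera(n); cv2.imwrite(f"pics/{n}12.png",im)
cv2.imwrite("pics/k.png",cv2.resize(np.hstack([cv2.imread("pics/top12.png")[140:270,160:330],im[130:260,200:370]]),None,fx=2.3,fy=2.3,interpolation=2))
E
```

```text
at [523.   97.8 162.5] open 24.8 f [-1.2 -1.2 -7.7] t 33.6 q6 -122
[0.0, 0.0, 137.0] -> [-3.2  2.6 25.4] [-0.3 -0.8 -0.2]
```

View pics/k.png

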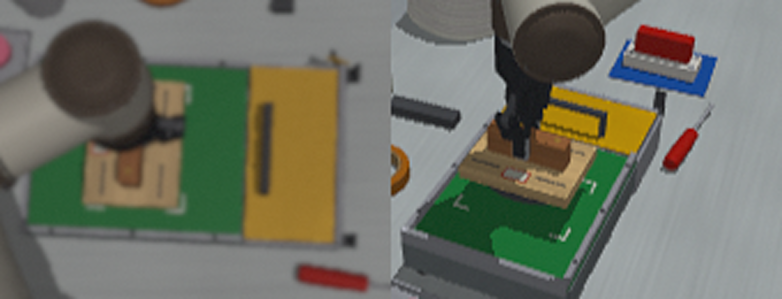

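The die hangs centred over the corner marks, square to them. I'll lower it.

Request:
{"method": "move_arm", "body": {"targets": [[0,0,10,0,0,0,1],[0,0,18,0,0,0,1],[0,0,24,0,0,0,1],[0,0,28,0,0,0,1],[0,0,30,0,0,0,1],[0,0,30,0,0,0,1]]}}

```text
t: 34.18
eef_pos: [0.5273, 0.1001, 0.1389]
tcp_rot: [[-0.998, 0.064, -0.001], [0.064, 0.998, -0.0], [0.001, -0.0, -1.0]]
ft_force: [-0.7, -0.2, -5.7]
opening: 0.025
grasp_force: 91.2
```

Request:
{"method": "move_arm", "body": {"targets": [[0,0,2,0,0,0,1],[0,0,3,0,0,0,1],[0,0,3,0,0,0,1]]}}

```text
t: 34.43
eef_pos: [0.528, 0.1003, 0.1372]
tcp_rot: [[-0.998, 0.064, 0.002], [0.064, 0.998, 0.001], [-0.001, 0.001, -1.0]]
ft_force: [-1.1, -0.8, -2.6]
opening: 0.025
grasp_force: 91.5
```

Request:
{"method": "move_arm", "body": {"targets": [[0,0,1,0,0,0,1],[0,0,2,0,0,0,1],[0,0,2,0,0,0,1]]}}

```text
t: 34.68
eef_pos: [0.528, 0.1002, 0.1371]
tcp_rot: [[-0.998, 0.063, 0.002], [0.063, 0.998, 0.0], [-0.002, 0.0, -1.0]]
ft_force: [-5.7, -0.5, 8.8]
opening: 0.0247
grasp_force: 93.2
```

Seated. I'll release and back off.

Request:
{"method": "move_arm", "body": {"targets": [[0,0,-2,0,0,0,0.1],[0,0,-2,0,0,0,0],[0,0,-2,0,0,0,-0.1],[0,0,-2,0,0,0,-0.1],[0,0,-30,0,0,0,-0.1],[0,0,-60,0,0,0,-0.1],[0,0,-100,0,0,0,-0.1],[0,0,-140,0,0,0,-0.1],[-30,-30,-150,0,0,0,-0.1],[-30,-70,-150,0,0,0,-0.1],[-30,-110,-150,0,0,0,-0.1],[-30,-150,-150,0,0,0,-0.1]]}}

```text
t: 35.68
eef_pos: [0.548, -0.0528, 0.2844]
tcp_rot: [[-0.998, 0.063, 0.001], [0.063, 0.998, 0.0], [-0.001, 0.0, -1.0]]
ft_force: [0.6, -0.5, -0.1]
opening: 0.0473
grasp_force: 0.0
```

Request:
{"method": "move_arm", "body": {"targets": [[0,-40,0,0,0,0,-0.1],[0,-80,0,0,0,0,-0.1],[0,-120,0,0,0,0,-0.1],[0,-150,0,0,0,0,-0.1],[0,-150,0,0,0,0,-0.1],[0,-150,0,0,0,0,-0.1]]}}

```text
t: 36.18
eef_pos: [0.5379, -0.2028, 0.2837]
tcp_rot: [[-0.998, 0.067, -0.001], [0.067, 0.998, 0.0], [0.001, -0.0, -1.0]]
ft_force: [-0.1, -0.2, -0.2]
opening: 0.0467
grasp_force: 0.0
```

```bash
python3 - <<'E'
from h import *
for n in("top","side"):
    im,D=eyes.read_camera(n); cv2.imwrite(f"pics/{n}13.png",im); np.save(n+"13.npy",D); W=cloud(n,D); M=masks(im)
    for k,a,b,B in(("wood",.1,.13,(.35,.7,-.05,.3)),("grip",.13,.17,(.35,.7,-.05,.3)),("red",.055,.1,(.3,.6,-.5,-.2)),("blue",-.01,.02,(.3,.6,-.5,-.2)),("pink",-.01,.12,(.3,.75,-.25,.45)),("yellow",.05,.085,(.3,.7,-.25,.3))): [print(n,k,*q) for q in rects(n,M[k],W,a,b,B)]
cv2.imwrite("pics/l.png",cv2.resize(np.hstack([cv2.imread("pics/top13.png")[110:310,80:430],im[110:310,130:430]]),None,fx=1.2,fy=1.2,interpolation=2))
E
```

```text
top wood [529.0, 135.0] 146 40 -5.6 111 [527.0, 136.0] 568
top grip [526.0, 100.0] 109 26 -3.4 151 [525.0, 100.0] 365
top red [439.0, -366.0] 86 26 -3.9 75 [439.0, -367.0] 268
top blue [436.0, -375.0] 162 122 -0.1 5 [431.0, -373.0] 1172
top pink [667.0, 309.0] 69 46 80.6 23 [667.0, 309.0] 288
top pink [601.0, 317.0] 67 43 88.9 22 [601.0, 316.0] 291
top yellow [505.0, -138.0] 202 15 -2.2 75 [515.0, -138.0] 341
side wood [528.0, 134.0] 148 47 -5.2 109 [527.0, 136.0] 360
side grip [523.0, 111.0] 117 43 -4.4 147 [522.0, 111.0] 343
side red [438.0, -360.0] 100 53 -2.2 70 [438.0, -359.0] 169
side blue [438.0, -375.0] 168 126 0.5 3 [424.0, -347.0] 301
side pink [668.0, 308.0] 69 46 79.3 21 [667.0, 309.0] 260
side pink [602.0, 315.0] 69 46 83.7 21 [602.0, 315.0] 277
side yellow [512.0, -91.0] 217 110 -3.6 73 [507.0, -88.0] 1007
```

View pics/l.png

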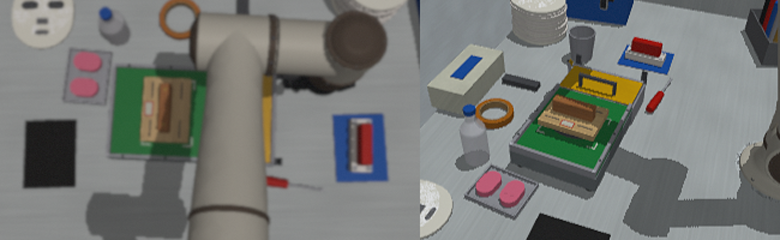

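Everything is in place: the die is centred at (526, 100) with yaw −3.4°, the flap is shut, the scraper is on its mat and the pink pads are in the tray. Handing in.

```bash
python3 -c "
from plant import bot
print(bot.hand_in())"
```

```text
the job is handed in; nothing more can be done
None
```

The whole job is done and handed in at about 36 s on the robot's clock; the final camera check showed everything as asked, but `hand_in()` gave back no verdict.

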